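# Fit the shade nut of a billiard lamp

## Task

Of the two billiard lamps on the table, finish the one that has no hanging loop yet: screw its knurled nut down clockwise until it bottoms on the washer, then back it off a quarter turn so that the glass shade can expand when warm. Finish while still holding the nut there between the fingers, so that I can put in the lock screw; leave the finished lamp untouched and everything else where it is.

Things in the scene. Friction and masses are not known exactly. Their poses are not given: they have to be found in the camera images.
- lamp: The lamp to finish: green dome-shaped glass shade standing rim down, 223 mm across, fast on a rubber mat 238 mm across; it cannot turn or slide. Radius 107 mm at height 45, 75 at 97, 50 at 111, 23 from 124 to 138 (neck), then a rubber washer to 141. A brass threaded tube, 25 mm thick, rises to 186 mm; no loop on it. Origin on the table under the lamp's centre; z up, the thread's axis.
- shade_nut (a joint): Turn of the knurled steel nut, rad: 0 = bottomed on the washer (hard stop); grows as it is unscrewed (counterclockwise from above), so screwing down makes it fall; a quarter turn off the stop reads 1.57. Right-hand thread, 4 mm a turn. Already started: 3.5 to 6.5 rad to go. Friction about 0.06 N m; it stays where left and cannot come off.
- nut_grip (a point): Middle of the nut's knurled band, on the lamp's axis. Band: round, 53 mm in diameter, 22 mm high (11 mm either way); above it a shoulder 37 mm in diameter, 9 mm high, with a small dark lock-screw hole. Height 152 mm with the nut bottomed, plus 0.64 mm per rad unscrewed. The thread tube stands up to 15 mm out of the nut's top. x: towards the hole, turns with the nut; z up.
- lamp_done: The finished lamp beside it, the same lamp with its nut done and a steel hanging loop on top, 231 mm high overall. Origin: on the table under its centre, z up. To be left untouched.
- screwdriver: Bystander: screwdriver, 170 mm long, lying on the far side of the table beyond the lamps. Origin under its middle, x along the blade.
- bulb_box: Bystander: upright cardboard light-bulb carton, 62 x 62 x 110 mm high, on the robot's right. Origin: centre of its underside, z up.
- chalk: Bystander: cube of cue chalk, 22 x 22 x 21 mm high, on the robot's side of the lamps. Origin: centre of its underside, z up.
Mind the look-alikes: they are no part of the job. What is shaped like the lamp but purple or red is not meant.

How it is judged:
On the way:
1. the nut is screwed down until it bottoms on the washer (value of joint shade_nut below 0.12 rad), for 0.1 s.
At the end, for the whole second after the job is handed in: After bottoming (within 0.12 rad of the stop) the nut rests 1.57 rad off the stop, give or take 0.35, not turning, gripped by the fingers with over 5 N, TCP within 30 mm of the middle of its knurled band; screwdriver, carton and chalk within 30 mm of their start; finished lamp untouched (value of joint shade_nut between 1.22 and 1.92 rad and velocity of joint shade_nut between -0.1 and 0.1 rad/s and contact force between the fingers and shade_nut above 5 N and distance between the grasp point and nut_grip below 0.03 m and distance of each of screwdriver, bulb_box, chalk from where it was at the start of the episode below 0.03 m); the arm keeps its last pose, push and grip.
It fails at once if the finished lamp is touched (contact force between any of the fingers, the arm and lamp_done above 1 N).
It fails at once if a bystander is knocked away (distance of any of screwdriver, bulb_box, chalk from where it was at the start of the episode above 0.03 m).
It also fails if it takes over 67 s, if anything falls off the work surface, if the arm or the gripper's body presses on something with over 40 N, if the wrist force passes 120 N, or if a joint passes its speed limit or range.

## Robot

A 6-joint arm with a two-finger parallel gripper is mounted at the origin on the work surface. World frame = base frame: x ahead of the robot, y to its left, z up, the work surface at z = 0. Lengths are in m, angles in rad, forces in N, time in s.
With the tool pointing down it reaches from about 0.25 to 0.725 m from the base axis. Payload 4 kg.
Tool frame: the origin (TCP) lies between the finger pads, 19 mm behind the fingertips; this is the grasp point; z points along the fingers, y is the direction in which the jaws open and shut (so a half turn about z gives the same grasp; the last joint's range is limited). The gripper opens to 85 mm and grips with 20 to 120 N. Pads are 22 mm wide; open, the fingers measure 114 mm over their backs; the gripper's body (76 mm by 85 mm) begins 54 mm behind the grasp point. The pads swing forward as they close: fully open they stand 13 mm farther back than shut.
Start: joints at [1.263, 0.241, 0.005, 1.335, 0, 1.571], TCP at [0.151, 0.477, 0.25] pointing down, gripper open.
Joint ranges: [-2.72, 2.72], [-1.05, 1.87], [-1.09, 1.28], [-1.99, 2.15], [-1.42, 1.44], [-3.14, 3.14]. Speed limits (rad/s): [2.79, 2.79, 3.14, 3.14, 3.14, 3.14].

## Interface

Orientations are given as a unit quaternion [x, y, z, w].
In Python, from workcell import get_obs, camera, camera_model, job_done, masks_of gives the robot as it stands.
- The arm moves only by the tool jog_arm, never from a script. Its argument "deltas" is a list that holds one entry, the list of rows, each a list of 7 numbers: the shift along the tool's x, y, z in mm, then the turn, a rotation vector about the tool's x, y, z in degrees, then the finger opening in mm, from 0 to 85.4. A call has 1 to 5 rows; each row shifts and turns the pose as measured when the row begins, along the tool's axes as they then stand; what a row does not reach is not made up. A row lasts 1/10 s, in which the tool goes at most 50 mm and 8.59 degrees, less where a joint would pass 70% of its speed; a pose out of reach is approached as far as the arm can. A call with a gripper value outside its range is refused whole. The fingers move at their own pace and stop on an object; the grip force is fixed at half the most. Time passes only in rows, so rows that do not move let the fingers close. It gives the time, the measured TCP pose, the force and the opening at its end, in the units of the state.
- get_obs(): the state, without advancing time (a new reading comes with each control period).
- camera(name): name is "side" or "top" or "wrist"; returns the picture (400x640x3 uint8, red, green, blue); there is no depth.
- camera_model(name): a dict with "fovy" (degrees; the focal length in pixels is half the picture's height over the tangent of half this angle, whatever the lens; pixels are square), "cx", "cy" (the principal point, pixels), "pose" (4x4, takes a point from camera to world coordinates); the wrist camera has in their place "T_tool_cam" (4x4, takes a point from camera to tool coordinates, whose origin is the TCP and whose axes are the flange's). Camera axes: x right, y down, z forward; pixel columns grow to the right and rows downward; lengths in m; the calibration is good to about 2 mm. A picture is of the moment at which its call begins: read the wrist's pose just before it. camera_model takes no time and is no camera call.
- job_done(): hands the job in, once; it reports no verdict.
Trained networks look in the newest picture that a camera, given by its name, has taken for a name from the list of things; names that differ only in an ending like _2 or _b are one class to them, and where a whole thing is asked for, a point or a joint stands for the part that bears it (a point fixed in the world has none). Each returns a list of dicts, best first, with "conf" (0 to 1); they miss things now and then, are a little off and sometimes report something else, mostly with a low value. They report only what shows in the picture. A call takes as long as a camera call. They do not tell look-alikes from the thing itself.
- masks_of(target, camera): "pixels" (400x640 bool, what is visible of it) and "at" ([column, row] in pixels, amid what is visible of it).
The state is a dict: "clock": time; "joint_pos": joint angles; "joint_vel": joint speeds; "tau": joint torques, N m; "eef_pos": TCP position; "tool_rot": TCP orientation; "ft_force": force on the tool from outside, world axes, zero at the start; "ft_torque": the same for the moment, N m; "grip_width": finger opening in m.
Only numpy, scipy, OpenCV 4.12 (cv2) and the standard library are available. Lean on these libraries where they do the work, as an engineer would, in place of code of your own. Each camera call takes 0.05 s, during which the arm holds its last target. There are 200 camera calls.

## Working session

There is one attempt and no reset: what is moved stays moved. The work goes in short steps, Python scripts to look and compute and a tool call to move; the robot and the scene stay as the last step left them, time stands still between calls to the robot, and variables do not carry over. Pictures are saved under pics/ and viewed, about 8 in all and at most 12, crops included, and the job is handed in when it is done.

Besides the shell and the picture viewer there is one more tool, called after "Emit:" in YAML: its name, and indented under it one key for each argument. jog_arm: Moves the arm, as the interface text tells. Its arguments: {"type":"object","properties":{"deltas":{"type":"array"}},"required":["deltas"]}

```bash
mkdir -p pics; cat > h.py <<'E'
import numpy as np, cv2
from workcell import *
from scipy.spatial.transform import Rotation as R
def snap(n,f):
    im=camera(n); cv2.imwrite('pics/'+f,cv2.cvtColor(im,cv2.COLOR_RGB2BGR)); return im
def onplane(n,px,z):
    m=camera_model(n); f=200/np.tan(np.radians(m['fovy'])/2)
    if 'pose' in m: T=np.array(m['pose'])
    else:
        o=get_obs(); T=np.eye(4); T[:3,:3]=R.from_quat(o['tool_rot']).as_matrix(); T[:3,3]=o['eef_pos']; T=T@np.array(m['T_tool_cam'])
    d=T[:3,:3]@np.array([(px[0]-m['cx'])/f,(px[1]-m['cy'])/f,1]); p=T[:3,3]
    return p+d*(z-p[2])/d[2]
E
python3 - <<'E'
from h import *
print(get_obs())
for c in('top','side'):
    snap(c,c+'1.png'); print(c,camera_model(c))
    for t,z in(('shade_nut',.165),('lamp',.1),('lamp_done',.1),('chalk',.02),('bulb_box',.11),('screwdriver',.01)):
        for m in masks_of(t,c): print(t,round(m['conf'],2),m['at'],m['pixels'].sum(),onplane(c,m['at'],z).round(3))
E
```

```text
{'clock': 0.0, 'joint_pos': array([ 1.26302357e+00,  2.41429704e-01,  3.65626922e-03,  1.33516397e+00,
       -2.24987929e-05,  1.57075859e+00]), 'joint_vel': array([ 9.22568993e-04, -4.74769236e-05, -4.70113947e-04,  3.22994455e-04,
        3.71574382e-04, -6.22043313e-04]), 'tau': array([ 9.25796007e-05, -3.72318649e+01,  2.52407724e+01,  1.69117015e-02,
        1.19865526e-04, -9.73058167e-08]), 'eef_pos': array([0.15128934, 0.47592086, 0.24907861]), 'tool_rot': array([ 1.53260989e-01,  9.88185166e-01, -1.05960893e-03, -1.52995357e-04]), 'ft_force': array([-0.26832307,  0.09441616, -0.32263266]), 'ft_torque': array([0.01024547, 0.026641  , 0.00525135]), 'grip_width': 0.08528238266798224}
top {'fovy': 48.39209784916778, 'cx': 321.67908681764754, 'cy': 202.4750778570649, 'pose': array([[-3.09984900e-03, -9.94964285e-01,  1.00182151e-01,
         3.81268946e-01],
       [-9.99995065e-01,  3.13539011e-03,  1.97315377e-04,
        -4.50259763e-03],
       [-5.10431878e-04, -1.00181045e-01, -9.94969094e-01,
         1.35992173e+00],
       [ 0.00000000e+00,  0.00000000e+00,  0.00000000e
[... 848 characters left out ...]
.00140505, -0.74478492, -0.66730311,  0.99093006],
       [ 0.        ,  0.        ,  0.        ,  1.        ]])}
shade_nut 0.87 [328.6, 319.6] 319 [0.459 0.497 0.165]
shade_nut 0.86 [433.6, 263.3] 315 [0.205 0.336 0.165]
shade_nut 0.66 [315.0, 226.1] 245 [0.499 0.222 0.165]
shade_nut 0.64 [207.1, 255.2] 318 [0.762 0.329 0.165]
lamp 0.82 [315.4, 254.5] 4743 [0.496 0.265 0.1  ]
lamp 0.7 [212.8, 289.7] 5778 [0.746 0.385 0.1  ]
lamp 0.63 [424.4, 295.9] 6005 [0.224 0.386 0.1  ]
lamp_done 0.85 [307.2, 166.3] 2976 [ 0.537 -0.11   0.1  ]
chalk 0.63 [355.2, 214.7] 94 [0.377 0.033 0.02 ]
bulb_box 0.77 [292.0, 118.7] 581 [ 0.609 -0.383  0.11 ]
screwdriver 0.75 [222.5, 195.8] 195 [ 0.823 -0.052  0.01 ]
```

View pics/top1.png

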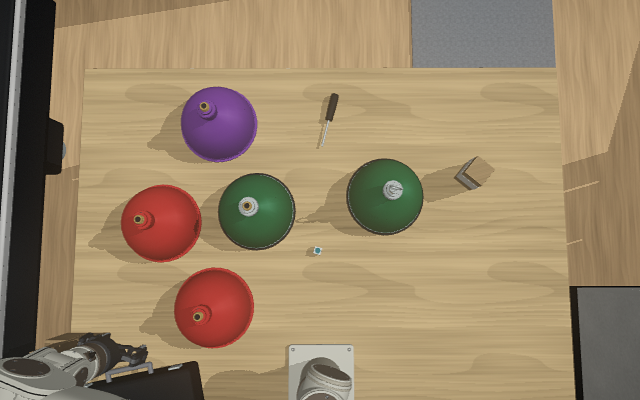

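View pics/side1.png

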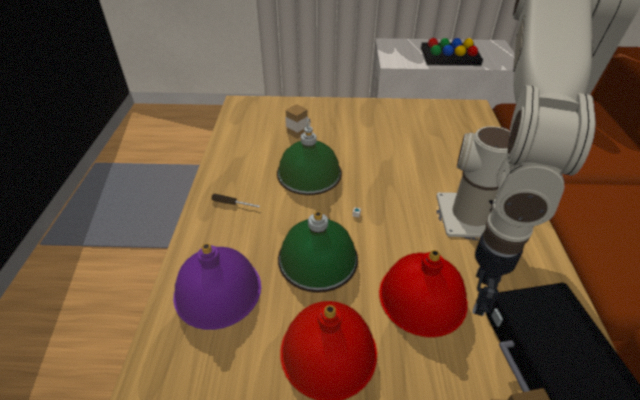

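The top view shows two green lamps. The one at (250,208) has a bare brass tube, and the one at (385,195) carries the loop. The side view agrees, with the target nut at (318,222). The target is therefore the lamp near (0.49, 0.185), and I'll move above it.

Emit:
jog_arm:
  deltas:
    - [[-41,-17,-2,0,0,0,85],[-41,-17,-2,0,0,0,85],[-41,-17,-2,0,0,0,85],[-41,-17,-2,0,0,0,85],[-41,-17,-2,0,0,0,85]]

```text
clock: 1.2
eef_pos: [0.323, 0.3341, 0.2598]
tool_rot: [0.146, 0.989, 0.001, -0.0]
ft_force: [1.6, 0.3, -0.5]
grip_width: 0.0849
```

Emit:
jog_arm:
  deltas:
    - [[-41,-17,0,0,0,0,85],[-41,-17,0,0,0,0,85],[-41,-17,0,0,0,0,85],[-41,-17,0,0,0,0,85],[0,0,0,0,0,0,85]]

```text
clock: 1.7
eef_pos: [0.4691, 0.2129, 0.2607]
tool_rot: [0.149, 0.989, 0.002, 0.002]
ft_force: [-0.7, -0.2, 0.3]
grip_width: 0.0848
```

```bash
python3 - <<'E'
from h import *
o=get_obs();print(o['eef_pos'],o['joint_pos'].round(3),R.from_quat(o['tool_rot']).as_matrix().round(3))
print(camera_model('wrist'))
snap('wrist','w1.png')
for m in masks_of('shade_nut','wrist'): print(m['conf'],m['at'],m['pixels'].sum(),onplane('wrist',m['at'],.165))
E
```

```text
[0.46905316 0.2129096  0.26070338] [0.425 0.262 0.061 1.364 0.002 0.725] [[-0.955  0.296  0.005]
 [ 0.296  0.955  0.004]
 [-0.003  0.005 -1.   ]]
{'fovy': 66.95406167359914, 'cx': 316.3699036675047, 'cy': 197.565918953619, 'T_tool_cam': array([[ 3.85959287e-04, -9.60814459e-01, -2.77192039e-01,
         7.10648933e-02],
       [ 9.99999921e-01,  3.44846362e-04,  1.97068738e-04,
        -8.59945043e-04],
       [-9.37578268e-05, -2.77192093e-01,  9.60814516e-01,
        -1.24203300e-01],
       [ 0.00000000e+00,  0.00000000e+00,  0.00000000e+00,
         1.00000000e+00]])}
0.83 [629.7, 87.3] 920 [0.44634605 0.44656147 0.165     ]
0.67 [305.7, 227.7] 2655 [0.47969093 0.20221612 0.165     ]
```

View pics/w1.png

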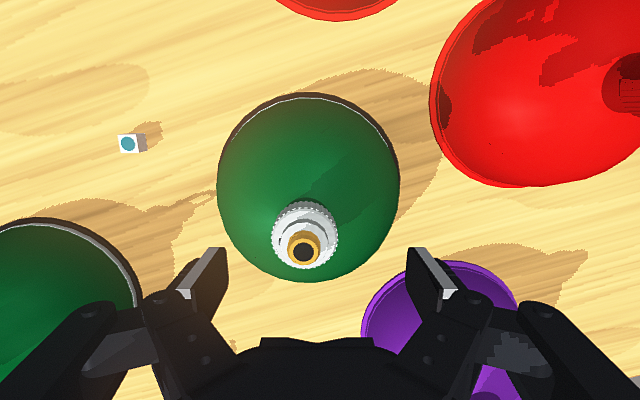

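The wrist view shows the target nut at (305,234), with the top of its tube near (303,250) and a free gap between the fingers. I'll compute the axis from the tube top at z = 0.186, and check it against the band.

```bash
cat > ax.py <<'E'
from h import *
import sys
u,v=map(float,sys.argv[1:3])
o=get_obs();M=R.from_quat(o['tool_rot']).as_matrix()
p=onplane('wrist',(u,v),.186);print('tube',p, 'dtool mm',(M.T@(np.r_[p[:2],o['eef_pos'][2]]-o['eef_pos'])*1000).round(1), o['joint_pos'].round(3))
E
python3 ax.py 303.5 250
python3 - <<'E'
from h import *
print(onplane('wrist',(305,235),.167))
E
```

```text
tube [0.48780305 0.19861632 0.186     ] dtool mm [-25.7  -9.7  -0. ] [0.431 0.26  0.058 1.365 0.004 0.727]
[0.48458695 0.20016062 0.167     ]
```

Emit:
jog_arm:
  deltas:
    - [[-26,-10,0,0,0,0,85],[0,0,0,0,0,-8.5,85],[0,0,0,0,0,-8.5,85],[0,0,0,0,0,-8.5,85],[0,0,0,0,0,-8.5,85]]

```text
clock: 2.3
eef_pos: [0.4833, 0.2033, 0.2609]
tool_rot: [-0.156, 0.988, 0.003, 0.0]
ft_force: [-0.4, 1.2, -0.1]
grip_width: 0.085
```

Emit:
jog_arm:
  deltas:
    - [[0,0,0,0,0,-8.5,85],[0,0,0,0,0,-8.5,85],[0,0,0,0,0,-8.5,85],[0,0,0,0,0,-8.5,85],[0,0,0,0,0,-8.5,85]]

```text
clock: 2.8
eef_pos: [0.4761, 0.211, 0.2615]
tool_rot: [-0.507, 0.862, 0.004, 0.001]
ft_force: [0.6, 0.1, -1.0]
grip_width: 0.0851
```

Emit:
jog_arm:
  deltas:
    - [[0,0,0,0,0,-8.5,85],[0,0,0,0,0,-8.5,85],[0,0,0,0,0,-8.5,85],[0,0,0,0,0,-8.5,85],[0,0,0,0,0,-8.5,85]]

```text
clock: 3.3
eef_pos: [0.4686, 0.2187, 0.2623]
tool_rot: [0.787, -0.616, -0.005, -0.002]
ft_force: [-0.1, -0.1, 0.5]
grip_width: 0.085
```

Emit:
jog_arm:
  deltas:
    - [[0,0,0,0,0,-8.5,85],[0,0,0,0,0,-8.5,85],[0,0,0,0,0,-8.5,85],[0,0,0,0,0,-8.5,85],[0,0,0,0,0,-8.5,85]]

```text
clock: 3.8
eef_pos: [0.4611, 0.2262, 0.263]
tool_rot: [0.958, -0.285, -0.005, -0.004]
ft_force: [0.5, -0.7, 0.5]
grip_width: 0.0851
```

```bash
python3 - <<'E'
from h import *
o=get_obs();M=R.from_quat(o['tool_rot']).as_matrix();print(o['eef_pos'],o['joint_pos'].round(3),M.round(3))
print(M.T@(np.r_[.487,.199,.157]-o['eef_pos']))
snap('wrist','w2.png')
for m in masks_of('shade_nut','wrist'): print(m['conf'],m['at'],m['pixels'].sum(),onplane('wrist',m['at'],.165))
E
```

```text
[0.46106447 0.22619146 0.26304977] [ 0.449  0.264  0.07   1.379  0.013 -2.114] [[ 0.837 -0.547 -0.008]
 [-0.547 -0.837  0.01 ]
 [-0.012 -0.004 -1.   ]]
[0.03788687 0.00905416 0.10555182]
0.85 [323.6, 130.5] 2947 [0.50379364 0.19102223 0.165     ]
```

View pics/w2.png

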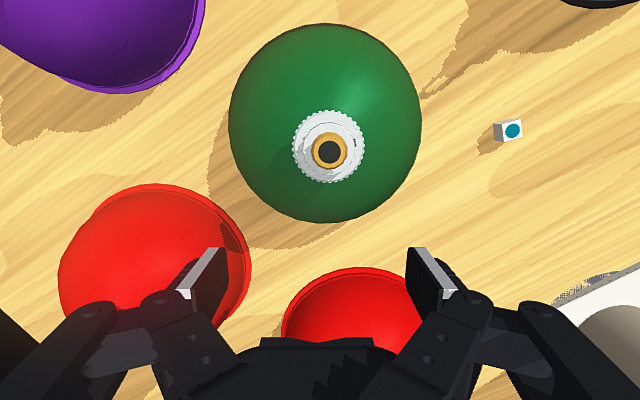

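The wrist view shows the tube top at (329,152). The TCP drifted about 1.5 mm per row while I was turning. I'll correct the position and use idle rows to see what the drift does.

```bash
python3 ax.py 329 152
```

```text
tube [0.49170616 0.19509736 0.186     ] dtool mm [42.6  9.  -0.6] [ 0.449  0.264  0.071  1.379  0.013 -2.108]
```

Emit:
jog_arm:
  deltas:
    - [[0,0,0,0,0,0,85],[0,0,0,0,0,0,85],[0,0,0,0,0,0,85],[0,0,0,0,0,0,85],[0,0,0,0,0,0,85]]

```text
clock: 4.4
eef_pos: [0.4593, 0.228, 0.2634]
tool_rot: [0.957, -0.29, -0.005, -0.004]
ft_force: [-0.7, -0.2, -0.8]
grip_width: 0.0854
```

```bash
python3 ax.py 329 152; python3 -c "
from h import *
print(get_obs())"
```

```text
tube [0.48966606 0.19690363 0.186     ] dtool mm [42.5  9.  -0.6] [ 0.453  0.263  0.069  1.38   0.013 -2.099]
{'clock': 4.4, 'joint_pos': array([ 0.4534877 ,  0.26285535,  0.06905871,  1.37953308,  0.01315817,
       -2.09902712]), 'joint_vel': array([-0.00035859,  0.00077243, -0.0010153 ,  0.00169666, -0.00196357,
        0.00370895]), 'tau': array([ 6.95728557e-02, -3.85213637e+01,  2.54539472e+01,  2.48227426e-02,
        4.85713757e-02, -4.57560645e-04]), 'eef_pos': array([0.45933909, 0.22803397, 0.26335416]), 'tool_rot': array([ 0.9569122 , -0.29030011, -0.00540353, -0.00396107]), 'ft_force': array([-0.73521501, -0.24589297, -0.7517476 ]), 'ft_torque': array([-0.01898576,  0.04194122, -0.06941388]), 'grip_width': 0.08543291180093447}
```

Emit:
jog_arm:
  deltas:
    - [[42.5,9,20,-0.25,0.7,0,85],[0,0,0,0,0,-8.5,85],[0,0,0,0,0,-8.5,85],[0,0,0,0,0,-8.5,85],[0,0,0,0,0,-8.5,85]]

```text
clock: 4.9
eef_pos: [0.4915, 0.1955, 0.2418]
tool_rot: [1.0, 0.007, 0.0, -0.0]
ft_force: [-0.4, -0.2, 0.1]
grip_width: 0.0846
```

```bash
cat > to.py <<'E'
from h import *
import sys
o=get_obs();M=R.from_quat(o['tool_rot']).as_matrix();d=M.T@[0,0,-1]
print(o['clock'],o['eef_pos'].round(4),o['joint_pos'].round(3),'F',o['ft_force'].round(1),'T',o['ft_torque'].round(2),'w',o['grip_width'].round(4))
print('move',(M.T@(np.array([.490,.197,float(sys.argv[1])])-o['eef_pos'])*1000).round(1),'level',np.degrees(np.cross([0,0,1],d)).round(2),'yaw',np.degrees(np.arctan2(M[1,0],M[0,0])).round(1))
E
python3 to.py .157
```

```text
Traceback (most recent call last):
  File "to.py", line 4, in <module>
    print(o['clock'],o['eef_pos'].round(4),o['joint_pos'].round(3),'F',o['ft_force'].round(1),'T',o['ft_torque'].round(2),'w',o['grip_width'].round(4))
                                                                                                                              ^^^^^^^^^^^^^^^^^^^^^
AttributeError: 'float' object has no attribute 'round'
```

```bash
sed -i "s/o\['grip_width'\].round(4)/round(o['grip_width'],4)/" to.py
cat > gold.py <<'E'
from h import *
im=camera('wrist');h=cv2.cvtColor(im,cv2.COLOR_RGB2HSV)
masks=masks_of('shade_nut','wrist')
for m in masks[:2]: print(m['conf'],m['at'],m['pixels'].sum())
g=((h[...,0]>15)&(h[...,0]<30)&(h[...,1]>150)).astype('uint8')
nm=cv2.dilate(masks[0]['pixels'].astype('uint8'),np.ones((15,15)));g*=nm
ys,xs=np.nonzero(g);c=[(xs.min()+xs.max())/2,(ys.min()+ys.max())/2];print(len(xs),xs.min(),xs.max(),ys.min(),ys.max(),c,onplane('wrist',c,.186))
cv2.imwrite('pics/g.png',cv2.cvtColor(im,cv2.COLOR_RGB2BGR))
E
python3 gold.py; python3 to.py .157
```

```text
0.85 [315.3, 199.8] 3189
0.16 [460.0, 262.4] 408
682 298 334 201 238 [np.float64(316.0), np.float64(219.5)] [0.49455673 0.1952421  0.186     ]
5.0 [0.4914 0.1956 0.2419] [ 0.379  0.301  0.065  1.334  0.    -2.77 ] F [-0.9  0.3  0.3] T [-0.   -0.01 -0.07] w 0.0851
move [-1.4 -1.4 84.9] level [-0.01 -0.02  0.  ] yaw 0.4
```

View pics/g.png

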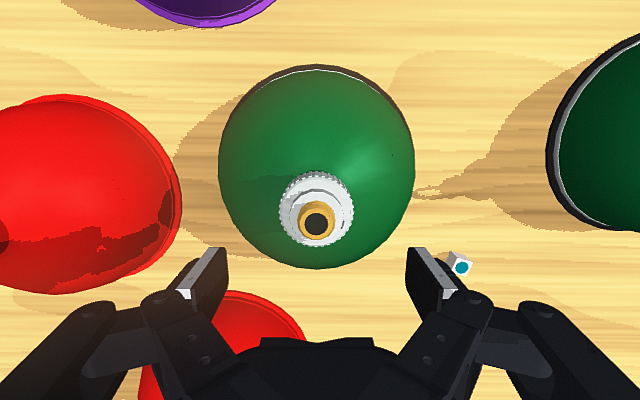

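The wrist view shows the nut centred between the fingers, with the tube top at (316,222) and nothing below the fingers but the lamp. I'll descend and close.

Emit:
jog_arm:
  deltas:
    - [[-1.4,-0.8,20,0,0,0,85],[0,0,25,0,0,0,85],[0,0,25,0,0,0,85],[0,0,8,0,0,0,85],[0,0,3,0,0,0,85]]

```text
clock: 5.5
eef_pos: [0.492, 0.1969, 0.1606]
tool_rot: [1.0, -0.005, 0.003, -0.001]
ft_force: [-0.5, 0.5, 0.6]
grip_width: 0.0849
```

```bash
python3 to.py .157
```

```text
5.5 [0.492  0.1969 0.1606] [ 0.381  0.35  -0.084  1.131  0.    -2.75 ] F [-0.5  0.5  0.6] T [-0.03  0.   -0.  ] w 0.0849
move [-2.  -0.1  3.6] level [-0.14 -0.31  0.  ] yaw -0.6
```

Emit:
jog_arm:
  deltas:
    - [[-1.5,0,3,-0.1,-0.3,0,40],[0,0,0,0,0,0,40],[0,0,0,0,0,0,40],[0,0,0,0,0,0,40],[0,0,0,0,0,0,40]]

```text
clock: 6.0
eef_pos: [0.4911, 0.1959, 0.1596]
tool_rot: [1.0, -0.007, 0.001, 0.001]
ft_force: [0.7, 0.5, -3.9]
grip_width: 0.051
```

```bash
python3 to.py .157
```

```text
6.0 [0.4911 0.1959 0.1596] [ 3.810e-01  3.520e-01 -8.300e-02  1.134e+00 -2.000e-03 -2.746e+00] F [ 0.7  0.5 -3.9] T [-0.21 -0.07  0.01] w 0.051
move [-1.1 -1.   2.6] level [ 0.08 -0.09  0.  ] yaw -0.8
```

The fingers stopped on the nut at 51 mm. I'll screw down, which is + about tool z, one batch first and then check.

Emit:
jog_arm:
  deltas:
    - [[0,0,0.1,0,0,0,0],[0,0,0.2,0,0,8.5,0],[0,0,0.2,0,0,8.5,0],[0,0,0.2,0,0,8.5,0],[0,0,0.2,0,0,8.5,0]]

```text
clock: 6.5
eef_pos: [0.4914, 0.1969, 0.1592]
tool_rot: [0.952, -0.305, 0.001, -0.0]
ft_force: [0.1, -0.8, -2.7]
grip_width: 0.0512
```

```bash
python3 to.py .157
```

```text
6.5 [0.4914 0.1969 0.1592] [ 3.820e-01  3.530e-01 -8.400e-02  1.132e+00 -1.000e-03 -2.141e+00] F [ 0.1 -0.8 -2.7] T [-0.16 -0.03  0.04] w 0.0512
move [-1.2  0.7  2.2] level [-0.08 -0.11  0.  ] yaw -35.5
```

Emit:
jog_arm:
  deltas:
    - [[0,0,0.2,0,0,8.5,0],[0,0,0.2,0,0,8.5,0],[0,0,0.2,0,0,8.5,0],[0,0,0.2,0,0,8.5,0],[0,0,0.2,0,0,8.5,0]]

```text
clock: 7.0
eef_pos: [0.4924, 0.1976, 0.1587]
tool_rot: [0.775, -0.632, 0.001, -0.002]
ft_force: [0.7, -0.6, -2.5]
grip_width: 0.0514
```

Emit:
jog_arm:
  deltas:
    - [[0,0,0.2,0,0,8.5,0],[0,0,0.2,0,0,8.5,0],[0,0,0.2,0,0,8.5,0],[0,0,0.2,0,0,8.5,0],[0,0,0.2,0,0,8.5,0]]

```text
clock: 7.5
eef_pos: [0.4937, 0.1975, 0.1582]
tool_rot: [-0.489, 0.872, -0.002, 0.003]
ft_force: [1.6, -2.1, -2.3]
grip_width: 0.0514
```

Emit:
jog_arm:
  deltas:
    - [[0,0,0.2,0,0,8.5,0],[0,0,0.2,0,0,8.5,0],[0,0,0.2,0,0,8.5,0],[0,0,0.2,0,0,8.5,0],[0,0,0.2,0,0,8.5,0]]

```text
clock: 8.0
eef_pos: [0.4944, 0.1965, 0.1577]
tool_rot: [-0.136, 0.991, -0.001, 0.004]
ft_force: [-0.1, -2.5, -2.2]
grip_width: 0.0511
```

```bash
python3 to.py .157
```

```text
8.0 [0.4944 0.1965 0.1577] [ 0.381  0.356 -0.083  1.125 -0.004  0.109] F [-0.1 -2.5 -2.2] T [-0.23  0.1   0.1 ] w 0.0511
move [4.1 1.7 0.7] level [-0.21  0.4   0.  ] yaw -164.4
```

Emit:
jog_arm:
  deltas:
    - [[0.5,0.3,0.2,0,0,8.5,0],[0,0,0.2,0,0,8.5,0],[0,0,0.2,0,0,8.5,0],[0,0,0.2,0,0,8.5,0],[0,0,0.2,0,0,8.5,0]]

```text
clock: 8.5
eef_pos: [0.4944, 0.1952, 0.1573]
tool_rot: [0.237, 0.972, -0.001, 0.005]
ft_force: [0.0, -2.5, -1.9]
grip_width: 0.0513
```

```bash
python3 to.py .157
```

```text
8.5 [0.4944 0.1952 0.1573] [ 0.38   0.355 -0.085  1.124 -0.007  0.858] F [ 0.  -2.5 -1.9] T [-0.31  0.18  0.06] w 0.0513
move [ 4.7 -0.4  0.3] level [ 0.02  0.54 -0.  ] yaw 152.6
```

Emit:
jog_arm:
  deltas:
    - [[0,0,0.2,0,0,8.5,0],[0,0,0.2,0,0,8.5,0],[0,0,0.2,0,0,8.5,0],[0,0,0.2,0,0,8.5,0],[0,0,0.2,0,0,8.5,0]]

```text
clock: 9.0
eef_pos: [0.4934, 0.1944, 0.1568]
tool_rot: [0.576, 0.817, -0.0, 0.004]
ft_force: [0.1, -1.5, -1.9]
grip_width: 0.0509
```

```bash
python3 to.py .157
```

```text
9.0 [0.4934 0.1944 0.1568] [ 0.379  0.355 -0.087  1.124 -0.008  1.607] F [ 0.1 -1.5 -1.9] T [-0.24  0.27  0.08] w 0.0509
move [ 3.6 -2.3 -0.2] level [ 0.26  0.43 -0.  ] yaw 109.7
```

Emit:
jog_arm:
  deltas:
    - [[0,0,0.2,0,0,8.5,0],[0,0,0.2,0,0,8.5,0],[0,0,0.2,0,0,8.5,0],[0,0,0.2,0,0,8.5,0],[0,0,0.2,0,0,8.5,0]]

```text
clock: 9.5
eef_pos: [0.4958, 0.2033, 0.1575]
tool_rot: [0.833, 0.554, 0.008, -0.001]
ft_force: [7.4, 7.1, -11.5]
grip_width: 0.0512
```

```bash
python3 to.py .157
```

```text
9.5 [0.4958 0.2033 0.1575] [ 0.386  0.356 -0.084  1.115  0.005  2.354] F [  7.4   7.1 -11.5] T [ 1.21 -1.1   2.07] w 0.0512
move [-8.  -2.9  0.4] level [ 0.45 -0.87  0.  ] yaw 67.3
```

Emit:
jog_arm:
  deltas:
    - [[0,0,0.2,0,0,8,0],[0,0,0.2,0,0,8,0],[0,0,0.2,0,0,8,0],[0,0,0.2,0,0,8,0]]

```text
clock: 9.9
eef_pos: [0.5115, 0.2093, 0.1595]
tool_rot: [0.955, 0.296, 0.025, -0.003]
ft_force: [7.3, -6.8, -6.9]
grip_width: 0.0422
```

```bash
python3 to.py .157
```

```text
9.9 [0.5115 0.2093 0.1595] [ 3.880e-01  3.620e-01 -7.100e-02  1.088e+00  1.000e-03  2.928e+00] F [ 7.3 -6.8 -6.9] T [-1.33 -1.53  0.42] w 0.0422
move [-24.8  -2.    1.3] level [ 0.57 -2.84  0.  ] yaw 34.5
```

The torque jumped to 2 N m, so the nut bottomed. The pads then slipped and walked about 20 mm off-axis. I'll open, recentre on the axis at (0.493, 0.196), as the gripped poses indicate, turn back for range, and regrip.

Emit:
jog_arm:
  deltas:
    - [[0,0,0,0,0,0,85],[0,0,0,0,0,0,85],[0,0,0,0,0,0,85],[0,0,0,0,0,0,85]]

```text
clock: 10.3
eef_pos: [0.5139, 0.2108, 0.1619]
tool_rot: [0.955, 0.296, 0.028, -0.004]
ft_force: [-1.0, -0.5, 0.2]
grip_width: 0.0853
```

```bash
sed -i 's/\.490,\.197/.493,.196/' to.py; python3 to.py .157
```

```text
10.3 [0.5139 0.2108 0.1619] [ 3.880e-01  3.600e-01 -6.700e-02  1.087e+00  2.000e-03  2.929e+00] F [-1.  -0.5  0.2] T [-0.06  0.09 -0.05] w 0.0853
move [-25.8   0.3   3.5] level [ 0.57 -3.21  0.  ] yaw 34.5
```

Emit:
jog_arm:
  deltas:
    - [[-13,0,0,0.3,-1.6,0,85],[-13,0,1,0.3,-1.6,0,85],[0,0,0,0,0,-8.5,85],[0,0,0,0,0,-8.5,85],[0,0,0,0,0,-8.5,85]]

```text
clock: 10.8
eef_pos: [0.487, 0.1934, 0.1595]
tool_rot: [0.864, 0.504, -0.006, -0.001]
ft_force: [-0.4, 0.4, -0.3]
grip_width: 0.0848
```

```bash
python3 to.py .155
```

```text
10.8 [0.487  0.1934 0.1595] [ 3.780e-01  3.530e-01 -8.300e-02  1.147e+00  1.000e-03  2.462e+00] F [-0.4  0.4 -0.3] T [ 0.04 -0.01 -0.  ] w 0.0848
move [5.2 4.  4.4] level [-0.47  0.51  0.  ] yaw 60.6
```

Emit:
jog_arm:
  deltas:
    - [[5,4,2,-0.4,0.5,0,85],[0,0,0,0,0,-8.5,85],[0,0,0,0,0,-8.5,85],[0,0,0,0,0,-8.5,85],[0,0,0,0,0,-8.5,85]]

```text
clock: 11.3
eef_pos: [0.491, 0.1944, 0.1561]
tool_rot: [0.676, 0.737, -0.003, -0.002]
ft_force: [0.3, -0.2, 0.4]
grip_width: 0.085
```

```bash
python3 to.py .155;
```

```text
11.3 [0.491  0.1944 0.1561] [ 3.770e-01  3.590e-01 -8.400e-02  1.135e+00  1.000e-03  1.861e+00] F [ 0.3 -0.2  0.4] T [-0.04  0.   -0.05] w 0.085
move [1.4 2.2 1.1] level [-0.35  0.05  0.  ] yaw 94.9
```

Emit:
jog_arm:
  deltas:
    - [[1.4,2.2,0.5,-0.3,0,0,85],[0,0,0,0,0,0,0],[0,0,0,0,0,0,0],[0,0,0,0,0,0,0],[0,0,0,0,0,0,0]]

```text
clock: 11.8
eef_pos: [0.4929, 0.1957, 0.1555]
tool_rot: [0.681, 0.732, -0.001, 0.0]
ft_force: [0.3, 0.2, -2.7]
grip_width: 0.0514
```

```bash
python3 to.py .155;
```

```text
11.8 [0.4929 0.1957 0.1555] [ 3.780e-01  3.600e-01 -8.300e-02  1.129e+00 -1.000e-03  1.878e+00] F [ 0.3  0.2 -2.7] T [-0.03 -0.07  0.08] w 0.0514
move [0.3 0.1 0.5] level [-0.07  0.08  0.  ] yaw 94.1
```

Emit:
jog_arm:
  deltas:
    - [[0,0,0,0,0,3,0],[0,0,0,0,0,3,0]]

```text
clock: 12.0
eef_pos: [0.4928, 0.196, 0.1554]
tool_rot: [0.717, 0.697, -0.001, 0.0]
ft_force: [0.3, 12.0, -0.6]
grip_width: 0.0513
```

```bash
python3 to.py .155;
```

```text
12.0 [0.4928 0.196  0.1554] [ 3.790e-01  3.600e-01 -8.300e-02  1.129e+00 -1.000e-03  1.979e+00] F [ 0.3 12.  -0.6] T [ 2.7  -0.27  2.39] w 0.0513
move [-0.   0.2  0.4] level [-0.05  0.09  0.  ] yaw 88.3
```

The bottom is confirmed, with 2.4 N m against the stop. I'll unload to near-zero torque first to get the reference angle.

Emit:
jog_arm:
  deltas:
    - [[0,0,0,0,0,-1,0]]

```text
clock: 12.1
eef_pos: [0.4929, 0.1966, 0.1554]
tool_rot: [0.71, 0.704, -0.001, 0.0]
ft_force: [0.5, -0.1, -0.5]
grip_width: 0.0515
```

```bash
python3 to.py .155;
```

```text
12.1 [0.4929 0.1966 0.1554] [ 3.800e-01  3.600e-01 -8.300e-02  1.128e+00 -1.000e-03  1.959e+00] F [ 0.5 -0.1 -0.5] T [ 0.21 -0.07  1.24] w 0.0515
move [-0.6  0.1  0.4] level [-0.03  0.06  0.  ] yaw 89.5
```

Emit:
jog_arm:
  deltas:
    - [[0,0,0,0,0,-1,0]]

```text
clock: 12.2
eef_pos: [0.4928, 0.1966, 0.1554]
tool_rot: [0.703, 0.711, -0.001, 0.0]
ft_force: [-0.3, -1.8, 1.1]
grip_width: 0.0514
```

```bash
python3 to.py .155;
```

```text
12.2 [0.4928 0.1966 0.1554] [ 3.800e-01  3.600e-01 -8.300e-02  1.128e+00 -1.000e-03  1.939e+00] F [-0.3 -1.8  1.1] T [-0.14 -0.04  0.57] w 0.0514
move [-0.6  0.2  0.4] level [-0.03  0.08  0.  ] yaw 90.7
```

Zero torque falls near yaw 91.5°, so the target yaw is about 181.5° (−178.5°). I'll back off now.

Emit:
jog_arm:
  deltas:
    - [[0,0,-0.1,0,0,-8.5,0],[0,0,-0.1,0,0,-8.5,0],[0,0,-0.1,0,0,-8.5,0],[0,0,-0.1,0,0,-8.5,0],[0,0,-0.1,0,0,-8.5,0]]

```text
clock: 12.7
eef_pos: [0.4924, 0.1964, 0.1559]
tool_rot: [0.393, 0.92, -0.0, -0.001]
ft_force: [-0.5, 1.0, -0.2]
grip_width: 0.0514
```

```bash
python3 to.py .155;
```

```text
12.7 [0.4924 0.1964 0.1559] [ 3.790e-01  3.600e-01 -8.200e-02  1.130e+00  1.000e-03  1.186e+00] F [-0.5  1.  -0.2] T [ 0.22  0.08 -0.07] w 0.0514
move [-0.7  0.2  0.9] level [-0.07 -0.11  0.  ] yaw 133.8
```

Emit:
jog_arm:
  deltas:
    - [[0,0,-0.1,0,0,-8.5,0],[0,0,-0.1,0,0,-8.5,0],[0,0,-0.1,0,0,-8.5,0],[0,0,-0.1,0,0,-8.5,0],[0,0,0,0,0,0,0]]

```text
clock: 13.2
eef_pos: [0.4922, 0.196, 0.1563]
tool_rot: [0.104, 0.995, 0.001, -0.002]
ft_force: [0.2, 1.4, 0.6]
grip_width: 0.0512
```

```bash
python3 to.py .155;
```

```text
13.2 [0.4922 0.196  0.1563] [ 0.377  0.359 -0.082  1.132  0.004  0.585] F [0.2 1.4 0.6] T [0.18 0.04 0.05] w 0.0512
move [-0.8  0.2  1.3] level [ 0.09 -0.24  0.  ] yaw 168.1
```

Emit:
jog_arm:
  deltas:
    - [[0,0,-0.1,0,0,-6.5,0],[0,0,-0.1,0,0,-6.5,0],[0,0,0,0,0,0,0],[0,0,0,0,0,0,0]]

```text
clock: 13.6
eef_pos: [0.4922, 0.1958, 0.1564]
tool_rot: [-0.005, 1.0, 0.001, -0.002]
ft_force: [0.8, 1.3, -0.3]
grip_width: 0.0513
```

```bash
python3 to.py .155; python3 -c "
from h import *
snap('side','s2.png');print(get_obs()['joint_vel'].round(4))
im=cv2.imread('pics/s2.png');cv2.imwrite('pics/s2c.png',cv2.resize(im[130:330,180:480],None,fx=2.5,fy=2.5))"; python3 to.py .155
```

```text
13.6 [0.4922 0.1958 0.1564] [ 0.376  0.359 -0.082  1.133  0.004  0.367] F [ 0.8  1.3 -0.3] T [0.13 0.1  0.04] w 0.0513
move [-0.8  0.2  1.4] level [ 0.17 -0.25  0.  ] yaw -179.5
[ 0.0019 -0.     -0.0002 -0.0009  0.     -0.0206]
13.65 [0.4922 0.1959 0.1564] [ 0.376  0.359 -0.082  1.133  0.004  0.366] F [0.5 1.2 0.6] T [ 0.1   0.05 -0.04] w 0.0512
move [-0.8  0.1  1.4] level [ 0.17 -0.24  0.  ] yaw -179.4
```

View pics/s2c.png

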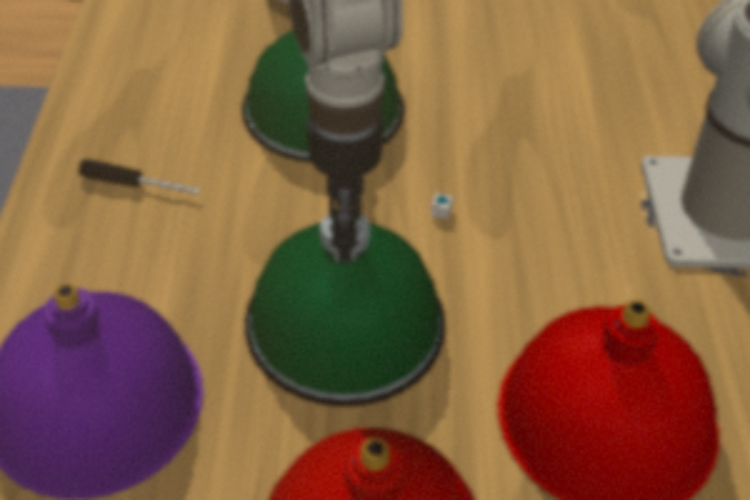

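The side view shows the fingers holding the target's nut at (345,240) in the crop, with the bystanders and the finished lamp in place. The nut is about 89° off the stop and at rest, so I'm handing in.

```bash
python3 -c "
from workcell import *
print(job_done())"
```

```text
the job is handed in; nothing more can be done
None
```

The knurled nut on the green lamp without a loop is bottomed, backed off about a quarter turn, and still held between the fingers for your lock screw. I handed the job in at 13.65 s, and no verdict was reported.

- **Bottoming:** I screwed the nut clockwise until the torque jumped to about 2 N m. At that point I turned a little too far: the pads slipped and walked about 20 mm off the nut. I opened, recentred, gripped again and pressed against the stop once more, reading 2.4 N m.
- **Backing off:** I unloaded the torque to about zero, at an extrapolated tool yaw of 91.5°, and took that as the stop. From there I turned back about 89° (1.55 rad), judged by the tool's rotation. The nut's own angle was not measured, so any slip between pads and nut would add to the error.
- **Last checks:** The fingers are at 51 mm on the 53 mm band, with the TCP about 3 mm from the expected middle of the band. The arm is at rest, with about 1 N of force at the wrist. The last side view shows the screwdriver and chalk where they were and the finished lamp undisturbed. The carton was mostly hidden in that view, but the arm never went near it.

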